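Empty the winder's catch tray and hold the hardness gauge on its lining

TASK

The thread winder's catch tray is to be checked: first collect the finished spool lying at the foot of the sloping tray and lay it in the open grey tote. Then take the hardness gauge out of its wooden stand by its square head and hold it square to the sloping tray lining, its tip on the dot in the ring mark, pressed lightly so that the spring tip is about half-way in and never all the way. Finish while holding it there, gauge in hand and pressed steadily on the mark; leave the other things on the ironing top where they are.

Things in the scene. Friction and masses are not known exactly. Their poses are not given: they have to be found in the camera images.
- winder: Fixed bench thread winder: white housing 92 x 196 x 130 mm (spindle on it to 0.18 m), catch tray before it. Origin on the ironing top under the tray's middle; x to the housing (front face x = +75 mm), y along the tray's width, z up. Lining: flat firm black rubber 140 x 186 mm wide, rising 15 degrees to +x, 50 mm above the origin. Side walls stand 20 mm, the low lip 14 mm off it.
- spot (a point): Dot in the middle of the white ring mark (24 mm outside, 18 mm inside) on the tray lining, 20 mm up-slope of its middle and up to 35 mm to either side. z axis = outward normal of the lining (15 degrees off vertical, leaning away from the housing), x up the slope, y along the tray's width.
- spool_center (a point): Centre of the finished spool, 33 mm across the flanges, 46 mm long, about 30 g, lying on its side on the lining against the tray's low lip, centre 16.5 mm off the lining. z = its long axis, which starts along the tray's width. Over 45 mm are free at each end, so it can be gripped over its two end faces.
- spool: The same finished spool; origin at the centre of one end face, z along its axis (spool_center lies 23 mm along it).
- tote_in (a point): Centre of the inner floor (4 mm above the ironing top) of the open grey tote, fixed: outside 200 (x) x 160 (y) x 70 mm (z), walls 4 mm.
- gauge_head (a point): In the gauge's square head (28 x 28 x 52 mm), 2 mm above its centre; z up its axis, x, y square to its faces. Under this point: 34 mm wide collar at 28 to 32 mm, 20 mm barrel to 88 mm, 5 mm spring tip ending at 100 mm when relaxed. Dial top 27.5 mm above. About 150 g; stands upright in the stand, hung by its collar: lift straight up 75 mm or more.
- gauge: The same gauge; origin on its axis at the barrel's end face, 88 mm below gauge_head, z towards the head.
- tip (a point): The round end of the gauge's spring tip.
- plunger (a joint): How far the spring tip is pushed into the gauge: 0 = relaxed, 0.010 m = all the way in. It takes 0.8 N per mm, no preload: half-way (5 mm) is 4 N.
- stand: The gauge's wooden stand, fixed: 90 (x) x 80 (y) mm base, top plate 86 x 70 mm whose upper face is 85 mm above the ironing top, with a 23 mm through hole in the middle. Origin in the middle of its underside. The gauge's head faces are square to the stand's sides.
- spool_b: Bystander: cream spool standing upright, 36 mm across, 60 mm high; origin under it.
- cone_w: Bystander: white thread cone, 58 mm across, 100 mm high; origin under it.
- clapper_b: Bystander: wooden pressing clapper, 56 x 236 x 43 mm, lying with its length along its y; origin under it.
- wax: Bystander: small round cake of beeswax, 34 mm across, 12 mm high; origin under it.
There are look-alikes about, which are no part of the job. Leave any orange look-alike of the gauge alone. Leave any orange look-alike of the spool alone.

How it is judged (in metres and radians):
On the way, in this order (a step that is already met when the one before it is completed fails the run):
1. the finished spool lies in the tote, let go (x of spool_center in the frame of tote_in between -0.09 and 0.09 m and y of spool_center in the frame of tote_in between -0.07 and 0.07 m and z of spool_center in the frame of tote_in between 0 and 0.035 m and contact force between the fingers and spool below 0.05 N), for 0.3 s.
2. the gauge is lifted out of its stand by the fingers (z of gauge in the frame of stand above 0.06 m and contact force between the fingers and gauge above 2 N and contact force between gauge and stand below 0.05 N), for 0.1 s.
At the end, for the whole second after the job is handed in: The spool lies in the tote. The fingers hold the gauge clear of its stand; its tip is within 9 mm of the dot, its axis within 8 degrees (0.14 rad) of the lining's normal, the spring tip pushed in 2.5 to 8 mm (about 2 to 6.5 N on the tray), and the gauge is still (x of spool_center in the frame of tote_in between -0.09 and 0.09 m and y of spool_center in the frame of tote_in between -0.07 and 0.07 m and z of spool_center in the frame of tote_in between 0 and 0.035 m and distance between tip and spot below 0.009 m and angle between the z axis of gauge_head and the z axis of spot, either way round below 0.14 rad and value of joint plunger between 0.0025 and 0.008 m and contact force between gauge and winder between 1.2 and 9 N and contact force between the fingers and gauge above 2 N and contact force between gauge and stand below 0.05 N and linear speed of gauge below 0.02 m/s); the arm keeps its last pose, push and grip.
It fails at once if the spring tip is pushed all the way in (value of joint plunger above 0.0096 m).
It fails at once if a bystander is moved by more than 25 mm (distance of any of spool_b, cone_w, clapper_b, wax from where it was at the start of the episode above 0.025 m).
It also fails if it takes over 54 s, if anything falls off the work surface, if the arm or the gripper's body presses on something with over 40 N, if the wrist force passes 120 N, or if a joint passes its speed limit or range.

ROBOT

A 6-joint arm with a two-finger parallel gripper is mounted at the origin on a cart in front of the work surface, level with it; the furniture and walls round the work are solid. World frame = base frame: x ahead of the robot, y to its left, z up, the work surface at z = 0. Lengths are in m, angles in degrees, forces in N, time in s.
With the tool pointing down it reaches from about 0.4 to 0.825 m from the base axis. Payload 7 kg.
Tool frame: the origin (TCP) lies between the finger pads; the fingertips stand 25 mm ahead of it and the grasp point (between the pads) lies 6 mm ahead of it; z points along the fingers, y is the line along which they close (so a half turn about z gives the same grasp; the last joint's range is limited). The gripper opens to 88 mm and grips with 3 to 60 N. Pads are 19 mm wide; open, the fingers measure 130 mm over their backs; the gripper's body (78 mm by 193 mm) begins 47 mm behind the grasp point.
Start: joints at [86.465, 20.546, 0.682, 0, -70.136, -16.507], TCP at [0.231, 0.634, 0.228] pointing down, gripper open.
Joint ranges: [-176.03, 176.03], [-82.01, 121.73], [-58.28, 71.71], [-173.87, 95.51], [-174.79, -0.11], [-173.66, 173.66]. Speed limits (degrees/s): [136.94, 136.94, 172.46, 180, 180, 180].

INTERFACE

Orientations are given as [roll, pitch, yaw] about the fixed x, y, z axes, in that order (R = Rz(yaw) Ry(pitch) Rx(roll)).
In Python, from plant import r gives the robot as it stands.
- The arm moves only by the shell command python3 -m crank 'ROWS' [FORCE]. ROWS is JSON, a list of rows, each a list of 3 entries, a list of its own where there are three numbers: the turn, a rotation vector about the tool's x, y, z in degrees, then the shift along the tool's x, y, z in cm, then the closure, from -1 (fully open) to 1 (shut). In form: [[[wx, wy, wz], [dx, dy, dz], fingers], ...]. A call has 1 to 8 rows; each row shifts and turns the commanded pose from where the row before left it, along the tool's axes as they then stand; what a row does not reach is not made up. A row lasts 1/10 s, in which the tool goes at most 50 mm and 8.59 degrees, less where a joint would pass 70% of its speed; a pose out of reach is approached as far as the arm can. A call with a gripper value outside its range is refused whole. The fingers move at their own pace and stop on an object; FORCE is the grip in N (left out, the last holds). Time passes only in rows, so rows that do not move let the fingers close. It gives the time, the measured TCP pose, the force, the opening and the grip force at its end, in the units of the state.
- r.get_state(): the state, without advancing time (a new reading comes with each control period).
- r.capture(name): name is "scene" or "top"; returns a dict with "color" (384x512x3 uint8, red, green, blue), "range_z" (384x512 float32, m along the optical axis (not along the pixel's ray), 0 where there is no reading), "intrinsics" (3x3 intrinsics, pixels), "world_from_camera" (4x4, takes a point from camera to world coordinates). Camera axes: x right, y down, z forward; pixel columns grow to the right and rows downward; lengths in m; the calibration is good to about 2 mm. A picture is of the moment at which its call begins.
- r.close_job(): hands the job in; it is judged then, once.
The state is a dict: "time_s": time; "joints": joint angles; "qd": joint speeds; "joint_torque": joint torques, N m; "tcp_pos": TCP position; "eef_rot": TCP orientation; "contact_force": force on the tool from outside, world axes, zero at the start; "moment": the same for the moment, N m; "gripper_width": finger opening in m; "gripper_force": force on a finger pad.
Only numpy, scipy, OpenCV 4.12 (cv2) and the standard library are available. Lean on these libraries where they do the work, as an engineer would, in place of code of your own. Each camera call takes 0.05 s, during which the arm holds its last target. There are 200 camera calls.

## Working session

There is one attempt and no reset: what is moved stays moved. The work goes in short steps, Python scripts to look and compute and a shell command to move; the robot and the scene stay as the last step left them, time stands still between calls to the robot, and variables do not carry over. Pictures are saved under pics/ and viewed, at most 10 in all, crops included, and the job is handed in when it is done.

```bash
ls; mkdir -p pics; cat > h.py <<'E'
import numpy as np, cv2
from plant import r
def cap(n):
    c=r.capture(n); np.savez('/tmp/%s.npz'%n,**c); return c
def load(n): return dict(np.load('/tmp/%s.npz'%n))
def pts(c):
    K=c['intrinsics'];T=c['world_from_camera'];z=c['range_z'];v,u=np.mgrid[:z.shape[0],:z.shape[1]]
    p=np.stack([(u-K[0,2])/K[0,0]*z,(v-K[1,2])/K[1,1]*z,z],-1)
    return p@T[:3,:3].T+T[:3,3]
def ray(c,u,v,h):
    K=c['intrinsics'];T=c['world_from_camera'];d=T[:3,:3]@np.array([(u-K[0,2])/K[0,0],(v-K[1,2])/K[1,1],1]);o=T[:3,3]
    return o+d*(h-o[2])/d[2]
def save(c,f,crop=None,s=1):
    im=c['color'][:,:,::-1]
    if crop: x0,y0,x1,y1=crop; im=im[y0:y1,x0:x1]
    cv2.imwrite('pics/'+f,cv2.resize(im,None,fx=s,fy=s,interpolation=cv2.INTER_CUBIC))
E
python3 - <<'E'
from h import *
s=r.get_state();print(s)
for n in("scene","top"):
    c=cap(n);save(c,n+'0.png',s=1.5);print(n,c['world_from_camera'].round(3).tolist(),c['intrinsics'].tolist())
E
```

```text
pics
{'time_s': 0.0, 'joints': array([ 8.64658143e+01,  2.05885623e+01,  6.32631549e-01, -2.09398337e-02,
       -7.01366293e+01, -1.65076119e+01]), 'qd': array([0.08299692, 0.0983065 , 0.01251118, 0.06594508, 0.11347361,
       0.06754908]), 'joint_torque': array([ 2.01142997e-03, -5.82726932e+01,  2.93052131e+01,  6.99669465e+00,
        7.07954750e-03, -1.52750772e-04]), 'tcp_pos': array([0.23117021, 0.63364061, 0.22664387]), 'eef_rot': array([ 1.79905661e+02, -7.42936435e-03, -2.00489223e+01]), 'contact_force': array([0.01216203, 0.58580453, 0.03328023]), 'moment': array([-0.04204932, -0.05015301,  0.03093087]), 'gripper_force': 0.0, 'gripper_width': 0.0873689871966588}
scene [[0.643, -0.46, 0.612, -0.074], [-0.766, -0.389, 0.513, -0.439], [0.002, -0.798, -0.602, 0.711], [0.0, 0.0, 0.0, 1.0]] [[376.85232455965894, 0.0, 262.1531250365197], [0.0, 376.85232455965894, 190.40311570952213], [0.0, 0.0, 1.0]]
top [[-0.008, -0.99, 0.138, 0.379], [-1.0, 0.011, 0.016, 0.103], [-0.017, -0.138, -0.99, 1.228], [0.0, 0.0, 0.0, 1.0]] [[411.9857719245324, 0.0, 254.47926891734784], [0.0, 411.9857719245324, 193.8243035448514], [0.0, 0.0, 1.0]]
```

View pics/scene0.png

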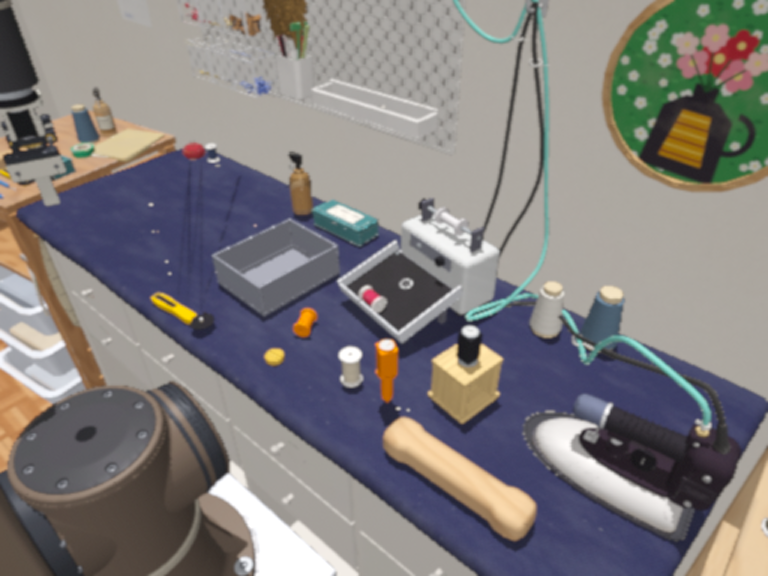

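View pics/top0.png

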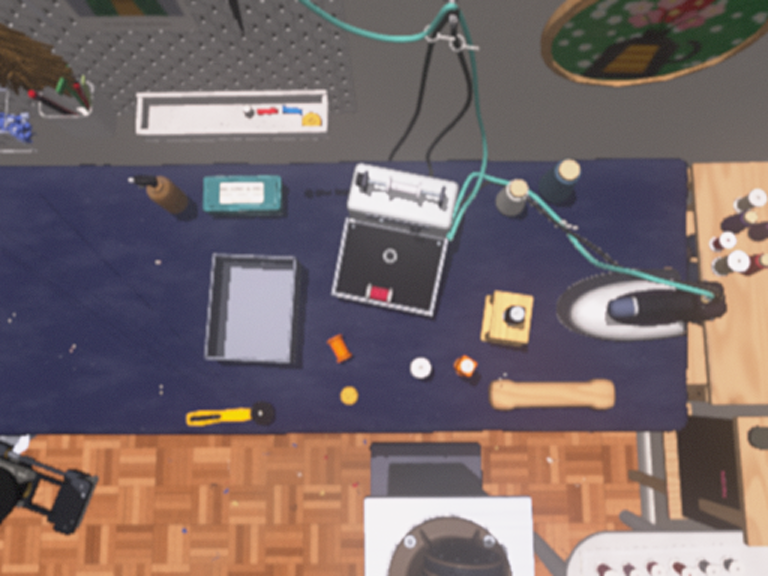

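The pictures, in 1.5x pixels:
- **Spool:** the red spool in the tray, scene (372,298), top (379,293). Its look-alikes are the orange spool, scene (305,322), and the cream spool, scene (350,367).
- **Gauge:** the black head in the wooden stand, scene (469,345), top (515,315). Its look-alike is the orange one, scene (387,365).
- **Tote and ring:** tote at top (253,308), ring at top (390,256).

My choice is the red spool and the black gauge in the stand.

```bash
python3 - <<'E'
from h import *
c=load('top');P=pts(c);im=c['color'];hsv=cv2.cvtColor(im,cv2.COLOR_RGB2HSV)
def box(x0,y0,x1,y1):
    m=np.zeros(im.shape[:2],bool);m[int(y0/1.5):int(y1/1.5),int(x0/1.5):int(x1/1.5)]=1;return m
# lining
m=box(330,215,452,315)&(im.max(2)<60)&(P[...,2]>0.02)&(P[...,2]<.09)
q=P[m];cen=q.mean(0);
for _ in range(3):
    A=np.c_[q[:,:2],np.ones(len(q))];k=np.linalg.lstsq(A,q[:,2],rcond=None)[0];q=q[abs(A@k-q[:,2])<.004]
n=np.array([-k[0],-k[1],1]);n/=np.linalg.norm(n)
print('lining',len(q),cen,'n',n,'tilt',np.degrees(np.arccos(n[2])),'az up',np.degrees(np.arctan2(k[1],k[0])))
rc=cv2.minAreaRect(q[:,:2].astype(np.float32));print('rect',rc); print('zplane',k)
# ring
m=(box(375,242,405,270)&(im.min(2)>90));v,u=np.nonzero(m);print('ring px',u.mean(),v.mean(),len(u));
p=ray(c,(u.min()+u.max())/2,(v.min()+v.max())/2,.055);print(p);p=ray(c,u.mean(),v.mean(),k[0]*p[0]+k[1]*p[1]+k[2]);print('ring',p,P[m].mean(0))
# spool
m=box(360,278,400,308)&(hsv[...,1]>120)&((hsv[...,0]<10)|(hsv[...,0]>165));q=P[m];print('spool',q.mean(0),q.min(0),q.max(0),cv2.minAreaRect(q[:,:2].astype(np.float32)))
# tote
m=box(200,245,305,370)&(P[...,2]>.055)&(P[...,2]<.085);print('tote',cv2.minAreaRect(P[m][:,:2].astype(np.float32)))
# stand
m=box(470,280,545,355)&(P[...,2]>.075)&(P[...,2]<.095);print('stand',cv2.minAreaRect(P[m][:,:2].astype(np.float32)),P[m][:,2].mean())
m=box(490,295,535,335)&(P[...,2]>.11);q=P[m];print('head',len(q),q.mean(0),q[:,2].max());q=q[q[:,2]>q[:,2].max()-.012];print(cv2.minAreaRect(q[:,:2].astype(np.float32)))
s=load('scene');S=pts(s);m=np.zeros(S.shape[:2],bool);m[215:250,298:328]=1;m&=S[...,2]>.1;q=S[m];print('scene head',q.mean(0),q.min(0),q.max(0),cv2.minAreaRect(q[:,:2].astype(np.float32)))
a=cv2.resize(c['color'][90:260,210:370,::-1],None,fx=3.5,fy=3.5,interpolation=2);b=cv2.resize(s['color'][155:290,205:345,::-1],None,fx=2,fy=2)
a[-1:]=0;cv2.imwrite('pics/crop.png',a)
E
```

```text
lining 14 [0.53223952 0.09440369 0.03514   ] n [-0.14841135  0.04497912  0.9879023 ] tilt 8.921294489265643 az up -16.86051423977758
rect ((0.5325901508331299, 0.09773707389831543), (0.12541553378105164, 0.01736418530344963), 80.6671371459961)
zplane [ 0.15022877 -0.04552993 -0.0405195 ]
ring px 259.5609756097561 170.0731707317073 82
[0.61180835 0.10698882 0.055     ]
ring [0.61327469 0.10683877 0.04652053] [0.60885757 0.10664823 0.06908492]
spool [0.53748826 0.12820323 0.06004255] [0.52443273 0.11193819 0.05091164] [0.5511532  0.1437015  0.06727343] ((0.5384413003921509, 0.12819026410579681), (0.030714087188243866, 0.024366481229662895), 77.61641693115234)
tote ((0.5134876370429993, 0.37119364738464355), (0.1610809713602066, 0.20042844116687775), 87.11347198486328)
stand ((0.48933783173561096, -0.11653927713632584), (0.07079174369573593, 0.08677824586629868), 80.86629486083984) 0.0845706404960304
head 142 [ 0.48540322 -0.10947316  0.16113278] 1.2278116677701578
((0.37864625453948975, 0.10343585163354874), (0.0, 0.0), 0.0)
scene head [ 0.4792894  -0.12462599  0.13188665] [-0.07414732 -0.43914493  0.10006028] [ 0.50569032 -0.10394398  0.71080887] ((0.2116449773311615, -0.2664557099342346), (0.6668390035629272, 0.03634508699178696), 28.022624969482422)
```

View pics/crop.png

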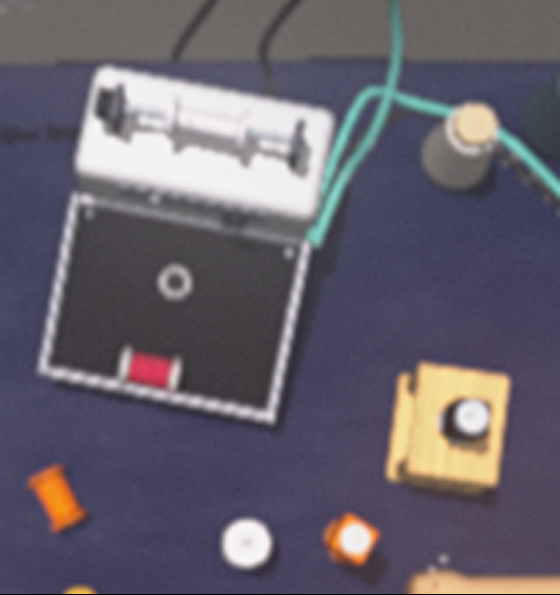

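The crop confirms the red spool with white flanges at the low lip, crop (150,370), the ring at (175,282), and the black gauge with white dial at (468,418). The lining mask was too dark, so I'll redo that.

```bash
python3 - <<'E'
from h import *
c=load('top');P=pts(c)
m=np.zeros(P.shape[:2],np.uint8)
f=lambda x,y:(int(210+x/3.5),int(90+y/3.5))
cv2.fillPoly(m,[np.array([f(90,215),f(290,255),f(262,395),f(190,385),f(190,340),f(115,330),f(110,355),f(60,350)])],1)
q=P[(m>0)&(c['range_z']>0)&(abs(P[...,2]-.05)<.03)]
for _ in range(4):
    A=np.c_[q[:,:2],np.ones(len(q))];k=np.linalg.lstsq(A,q[:,2],rcond=None)[0];q=q[abs(A@k-q[:,2])<.004]
n=np.array([-k[0],-k[1],1]);n/=np.linalg.norm(n)
print(len(q),'tilt',np.degrees(np.arccos(n[2])),'az',np.degrees(np.arctan2(k[1],k[0])),k)
Q=c['color'].astype(int)
rp=np.zeros_like(m);rp[160:182,250:270]=1
v,u=np.nonzero((rp>0)&(Q.min(2)>90));print(u.min(),u.max(),v.min(),v.max())
p=ray(c,(u.min()+u.max())/2,(v.min()+v.max())/2,.055)
for _ in range(5):p=ray(c,(u.min()+u.max())/2,(v.min()+v.max())/2,k[0]*p[0]+k[1]*p[1]+k[2])
print('ring',p)
# tray outline: rims points above plane 8..25mm
mm=np.zeros_like(m);cv2.fillPoly(mm,[np.array([f(60,200),f(310,235),f(280,430),f(30,375)])],1)
h=P[...,2]-(P[...,:2]@k[:2]+k[2]);w=P[(mm>0)&(h>.006)&(h<.026)&(Q.min(2)>80)];print(cv2.minAreaRect(w[:,:2].astype(np.float32)))
# scene ring check
s=load('scene');S=pts(s);rg=s['color'][178:202,258:284].min(2)>110;v,u=np.nonzero(rg);print(len(u),u.min()+258,u.max()+258,v.min()+178,v.max()+178)
a=ray(s,258+(u.min()+u.max())/2,178+(v.min()+v.max())/2,p[2]);print('ring scene',a)
# housing top
b=np.zeros_like(m);b[105:160,225:310]=1;w=P[(b>0)&(abs(P[...,2]-.13)<.008)];print('housing',cv2.minAreaRect(w[:,:2].astype(np.float32)))
# scene view red spool
hs=cv2.cvtColor(s['color'],cv2.COLOR_RGB2HSV);b=np.zeros_like(m);b[185:212,235:262]=1
M=(b>0)&(hs[...,1]>120)&((hs[...,0]<10)|(hs[...,0]>165));v,u=np.nonzero(M);print('sp',u.mean(),v.mean(),S[M].mean(0),ray(s,u.mean(),v.mean(),.058))
E
```

```text
1988 tilt 15.223821895894574 az -12.145060684876544 [ 0.26604947 -0.05725495 -0.10192093]
255 264 165 175
ring [0.61186034 0.10698961 0.0547385 ]
((0.591514527797699, 0.1076829805970192), (0.19659821689128876, 0.14999385178089142), 77.97071075439453)
63 266 283 178 192
ring scene [0.63658623 0.10894608 0.0547385 ]
housing ((0.7061052322387695, 0.08259831368923187), (0.194732666015625, 0.09899996966123581), 77.790283203125)
sp 246.41538461538462 196.8153846153846 [0.5268595  0.12105882 0.07011314] [0.53799948 0.13148622 0.058     ]
```

```bash
cat >> h.py <<'E'
from scipy.spatial.transform import Rotation as Ro
def to(pos,Rt=None):
    """cm in current tool axes, and turn deg, to reach TCP pos / rotation"""
    s=r.get_state();R=Ro.from_euler('xyz',s['eef_rot'],degrees=True);p=np.array(pos)-s['tcp_pos']
    print('t',s['time_s'],'tcp',s['tcp_pos'].round(4),s['eef_rot'].round(2),'w',s['gripper_width'],'F',s['contact_force'].round(2),'g',s['gripper_force'])
    print('shift cm now-axes',(R.inv().apply(p)*100).round(2))
    if Rt is not None: print('turn',np.degrees((R.inv()*Rt).as_rotvec()).round(2),'shift in final axes',(Rt.inv().apply(p)*100).round(2))
down=lambda yaw:Ro.from_euler('xyz',[180,0,yaw],degrees=True)
E
python3 -m crank '[[[0,0,-8],[0,0,0],-1],[[0,0,0],[2.55,2.69,0],-1],[[0,0,0],[2.55,2.69,0],-1],[[0,0,0],[2.55,2.69,0],-1],[[0,0,0],[2.55,2.69,0],-1],[[0,0,0],[2.55,2.69,0],-1],[[0,0,0],[2.55,2.69,0],-1],[[0,0,0],[2.55,2.69,0],-1]]'
python3 -m crank '[[[0,0,0],[2.55,2.69,0],-1],[[0,0,0],[2.55,2.69,0],-1],[[0,0,0],[2.55,2.69,0],-1],[[0,0,0],[2.55,2.69,0],-1],[[0,0,0],[2.55,2.69,0],-1],[[0,0,0],[2.55,2.69,0],-1],[[0,0,0],[2.55,2.69,0],-1],[[0,0,0],[2.55,2.69,0],-1]]'
python3 -m crank '[[[0,0,0],[2.5,2.69,0],-1],[[0,0,0],[0,0,0],-1],[[0,0,0],[0,0,0],-1]]'
python3 -c "
from h import *
to([.540,.128,.067],down(-12))"
```

```text
time_s: 0.9
tcp_pos: [0.3671, 0.4111, 0.2273]
eef_rot: [180.0, 0.0, -12.0]
contact_force: [1.0, -1.0, -0.2]
gripper_width: 0.0877
gripper_force: 0.0
time_s: 1.7
tcp_pos: [0.5216, 0.1582, 0.2274]
eef_rot: [180.0, 0.0, -12.0]
contact_force: [0.1, 0.6, 1.7]
gripper_width: 0.0876
gripper_force: 0.0
time_s: 2.0
tcp_pos: [0.5401, 0.1272, 0.227]
eef_rot: [180.0, 0.0, -12.2]
contact_force: [-1.8, -0.2, 0.3]
gripper_width: 0.0875
gripper_force: 0.0
t 2.0 tcp [0.5401 0.1272 0.227 ] [ 1.7997e+02  5.0000e-02 -1.2170e+01] w 0.08753247274906398 F [-1.77 -0.18  0.31] g 0.0
shift cm now-axes [-1.0e-02 -8.0e-02  1.6e+01]
turn [ 0.03  0.05 -0.17] shift in final axes [-0.02 -0.08 16.  ]
```

```bash
python3 -m crank '[[[0,0,0],[0,-0.08,3],-1],[[0,0,0],[0,0,4],-1],[[0,0,0],[0,0,4],-1],[[0,0,0],[0,0,3],-1],[[0,0,0],[0,0,1],-1],[[0,0,0],[0,0,0.8],-1],[[0,0,0],[0,0,0],-1]]'
python3 - <<'E'
from h import *
c=cap('scene');save(c,'sp.png',(200,130,340,240),4)
E
```

```text
time_s: 2.7
tcp_pos: [0.5403, 0.1295, 0.0697]
eef_rot: [180.0, -0.0, -12.0]
contact_force: [0.1, 0.4, 0.3]
gripper_width: 0.0875
gripper_force: 0.0
```

View pics/sp.png

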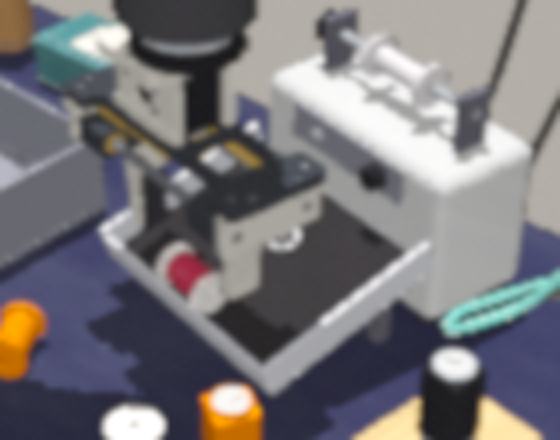

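The red spool, crop (187,275), sits between the fingers, so I'll close on it.

```bash
python3 -m crank '[[[0,0,0],[-0.2,0,0.2],-1],[[0,0,0],[0,0,0],1],[[0,0,0],[0,0,0],1],[[0,0,0],[0,0,0],1],[[0,0,0],[0,0,0],1],[[0,0,0],[0,0,0],1],[[0,0,0],[0,0,0],1],[[0,0,0],[0,0,0],1]]' 12
python3 -m crank '[[[0,0,0],[0,0,-1],1],[[0,0,0],[0,0,-2],1],[[0,0,0],[0,0,-4],1],[[0,0,0],[0,0,-4],1],[[0,0,0],[0,0,-3],1],[[0,0,0],[0,0,0],1]]'
python3 -c "
from h import *
to([.5135,.371,.215],down(-3))"
```

```text
time_s: 3.55
tcp_pos: [0.5383, 0.1293, 0.0675]
eef_rot: [180.0, 0.0, -12.0]
contact_force: [0.1, -0.4, 0.7]
gripper_width: 0.0372
gripper_force: 0.0
time_s: 4.15
tcp_pos: [0.5407, 0.1303, 0.2134]
eef_rot: [-179.7, -0.4, -12.0]
contact_force: [0.3, 0.1, -0.4]
gripper_width: 0.0004
gripper_force: 0.0
t 4.15 tcp [0.5407 0.1303 0.2134] [-179.7    -0.41  -12.  ] w 0.00038927715760400417 F [ 0.28  0.14 -0.38] g 0.0
shift cm now-axes [ -7.67 -22.98  -0.09]
turn [-0.27 -0.44 -9.  ] shift in final axes [ -3.98 -23.89  -0.16]
```

```bash
python3 -m crank '[[[0,0,0],[0,0,0],-1],[[0,0,0],[0,0,0],-1]]'; python3 - <<'E'
from h import *
s=cap('scene');c=cap('top');a=s['color'][130:240,200:340,::-1];b=c['color'][120:230,200:340,::-1]
cv2.imwrite('pics/miss.png',cv2.resize(np.hstack([a,b]),None,fx=2.8,fy=2.8,interpolation=2))
for n,c in(('s',s),('t',c)):
    hs=cv2.cvtColor(c['color'],cv2.COLOR_RGB2HSV);P=pts(c);k=np.array([ .26605,-.05725,-.10192]);h=P[...,2]-(P[...,:2]@k[:2]+k[2])
    M=(hs[...,1]>110)&((hs[...,0]<8)|(hs[...,0]>165))&(abs(P[...,0]-.55)<.08)&(abs(P[...,1]-.11)<.1)&(h<.05);v,u=np.nonzero(M)
    if len(u):print(n,len(u),u.mean(),v.mean(),P[M].mean(0),P[M].min(0),P[M].max(0),h[M].max())
E
```

```text
time_s: 4.35
tcp_pos: [0.5377, 0.1291, 0.207]
eef_rot: [180.0, 0.1, -12.1]
contact_force: [-0.2, 0.5, 0.2]
gripper_width: 0.0112
gripper_force: 0.0
s 73 246.986301369863 199.34246575342465 [0.53254393 0.12451497 0.05598404] [ 0.47325893  0.04772167 -0.00130484] [0.56813923 0.14504187 0.06630315] 0.033581602371851274
t 11 248.36363636363637 197.0909090909091 [0.53230535 0.1396049  0.06015553] [0.52977633 0.13488025 0.05474496] [0.53519935 0.14357225 0.06395495] 0.03174879301126017
```

View pics/miss.png

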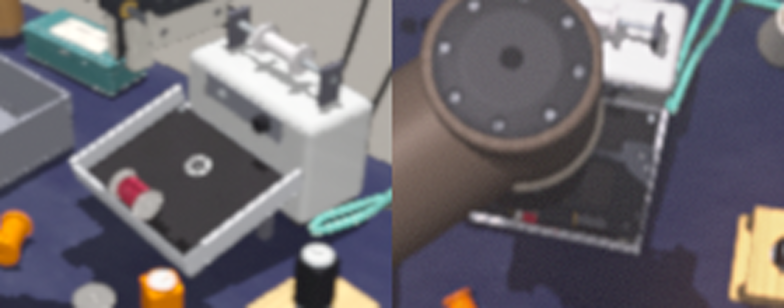

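The fingers closed without touching the spool, and it still lies at the lip, left crop (135,193). I'll hover lower with the fingers open and measure fingers and spool in the same depth frame.

```bash
python3 -m crank '[[[0,0,0],[0,0,2],-1],[[0,0,0],[0,0,4],-1],[[0,0,0],[0,0,3.4],-1],[[0,0,0],[0,0,0],-1],[[0,0,0],[0,0,0],-1],[[0,0,0],[0,0,0],-1],[[0,0,0],[0,0,0],-1],[[0,0,0],[0,0,0],-1]]'; python3 - <<'E'
from h import *
s=cap('scene');S=pts(s);save(s,'hov.png',(200,110,340,215),5)
t=r.get_state();R=Ro.from_euler('xyz',t['eef_rot'],degrees=True);L=R.inv().apply((S-t['tcp_pos']).reshape(-1,3)).reshape(S.shape);print(t['tcp_pos'],t['gripper_width'])
m=(L[...,2]>-.03)&(L[...,2]<.04)&(abs(L[...,0])<.05)&(abs(L[...,1])<.09)&(s['range_z']>0)
k=np.array([ .26605,-.05725,-.10192]);h=S[...,2]-(S[...,:2]@k[:2]+k[2]);m&=h>.038
for lo in np.arange(-.03,.04,.01):
    q=L[m&(L[...,2]>=lo)&(L[...,2]<lo+.01)]
    for sg in(-1,1):
        w=q[q[:,1]*sg>0]
        if len(w)>3:print(round(lo,3),sg,len(w),np.percentile(w,[5,95],axis=0).round(3).tolist())
hs=cv2.cvtColor(s['color'],cv2.COLOR_RGB2HSV)
M=(hs[...,1]>110)&((hs[...,0]<8)|(hs[...,0]>165))&(abs(S[...,0]-.53)<.05)&(abs(S[...,1]-.12)<.06)&(h<.04)&(h>.0);v,u=np.nonzero(M);print(len(u),u.mean(),v.mean(),np.median(S[M],0),np.median(L[M],0),ray(s,u.mean(),v.mean(),.056))
E
```

```text
time_s: 5.25
tcp_pos: [0.539, 0.1297, 0.1149]
eef_rot: [-179.9, -0.1, -12.0]
contact_force: [0.3, 0.4, -0.1]
gripper_width: 0.0829
gripper_force: 0.0
[0.53876931 0.12965324 0.11470579] 0.08491445146014813
-0.03 -1 29 [[-0.01, -0.054, -0.029], [0.01, -0.04, -0.02]]
-0.03 1 28 [[-0.01, 0.047, -0.03], [0.009, 0.06, -0.022]]
-0.02 -1 29 [[-0.01, -0.055, -0.019], [0.01, -0.04, -0.01]]
-0.02 1 34 [[-0.01, 0.046, -0.02], [0.01, 0.06, -0.011]]
-0.01 -1 24 [[-0.009, -0.05, -0.009], [0.011, -0.039, -0.001]]
-0.01 1 19 [[-0.01, 0.047, -0.009], [0.011, 0.06, -0.003]]
59 246.32203389830508 197.3728813559322 [0.53195964 0.1279754  0.06199846] [-0.00684938  0.00213413  0.05272476] [0.53780736 0.13172906 0.056     ]
```

View pics/hov.png

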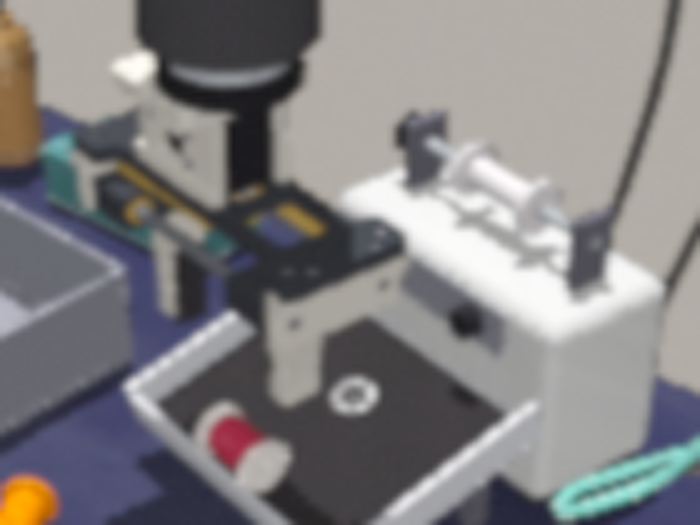

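```bash
python3 - <<'E'
from h import *
s=load('scene');S=pts(s);R=down(-12);T=np.array([.5388,.1297,.1147])
L=R.inv().apply((S-T).reshape(-1,3)).reshape(S.shape)
# near finger column: print depth profile down image
for u in(254,257,260):
    print(u,[(v,L[v,u].round(3).tolist()) for v in range(176,198,2)])
E
```

```text
254 [(176, [-0.037, 0.083, -0.076]), (178, [-0.037, 0.084, -0.071]), (180, [-0.011, 0.048, -0.033]), (182, [-0.007, 0.043, -0.023]), (184, [-0.008, 0.044, -0.017]), (186, [-0.01, 0.047, -0.013]), (188, [-0.01, 0.047, -0.007]), (190, [0.044, -0.026, 0.068]), (192, [0.038, -0.018, 0.068]), (194, [0.033, -0.012, 0.069]), (196, [0.03, -0.007, 0.072])]
257 [(176, [-0.031, 0.088, -0.077]), (178, [-0.032, 0.089, -0.071]), (180, [-0.009, 0.059, -0.039]), (182, [-0.007, 0.057, -0.03]), (184, [-0.008, 0.057, -0.025]), (186, [-0.009, 0.059, -0.02]), (188, [-0.009, 0.058, -0.013]), (190, [-0.01, 0.06, -0.008]), (192, [0.044, -0.012, 0.067]), (194, [0.04, -0.007, 0.069]), (196, [0.035, 0.0, 0.07])]
260 [(176, [-0.023, 0.089, -0.074]), (178, [-0.024, 0.091, -0.069]), (180, [-0.001, 0.061, -0.037]), (182, [-0.001, 0.06, -0.03]), (184, [0.0, 0.059, -0.022]), (186, [-0.0, 0.06, -0.016]), (188, [0.001, 0.058, -0.008]), (190, [0.055, -0.011, 0.064]), (192, [0.049, -0.004, 0.064]), (194, [0.047, -0.001, 0.069]), (196, [0.039, 0.009, 0.067])]
```

The depth shows the fingertips ending about 3 mm behind the reported TCP instead of 25 mm ahead of it. The gripper body is shifted by the same 28 mm. I'll work with a grasp point 22 mm behind the TCP.

```bash
python3 -m crank '[[[0,0,0],[0,0,3],-1],[[0,0,0],[0,0,2.5],-1],[[0,0,0],[0,0,1],-1],[[0,0,0],[0,0,0.7],-1],[[0,0,0],[0,0,0],-1]]'
python3 -m crank '[[[0,0,0],[0,0,0],1],[[0,0,0],[0,0,0],1],[[0,0,0],[0,0,0],1],[[0,0,0],[0,0,0],1],[[0,0,0],[0,0,0],1],[[0,0,0],[0,0,0],1],[[0,0,0],[0,0,0],1],[[0,0,0],[0,0,0],1]]' 12
```

```text
time_s: 5.8
tcp_pos: [0.5383, 0.1293, 0.0414]
eef_rot: [180.0, 0.0, -12.0]
contact_force: [-0.4, -0.9, 0.0]
gripper_width: 0.0877
gripper_force: 0.0
time_s: 6.6
tcp_pos: [0.5383, 0.1293, 0.0416]
eef_rot: [180.0, -0.0, -12.0]
contact_force: [0.5, -0.5, 0.5]
gripper_width: 0.0459
gripper_force: 12.0
```

```bash
python3 -m crank '[[[0,0,0],[0,0,-1],1],[[0,0,0],[0,0,-3],1],[[0,0,0],[0,0,-4],1],[[0,0,0],[0,0,-4],1],[[0,0,-4.5],[0,0,0],1],[[0,0,-4.5],[0,0,0],1],[[0,0,0],[-0.4,-2.4,0],1],[[0,0,0],[-0.4,-2.6,0],1]]'
python3 -m crank '[[[0,0,0],[-0.4,-3,0],1],[[0,0,0],[-0.4,-3,0],1],[[0,0,0],[-0.5,-3,0],1],[[0,0,0],[-0.5,-3,0],1],[[0,0,0],[-0.5,-3,0],1],[[0,0,0],[-0.4,-2.5,0],1],[[0,0,0],[-0.2,-1.5,0],1],[[0,0,0],[0,0,0],1]]'
python3 -c "
from h import *
to([.5135,.371,.02],down(-3))"
```

```text
time_s: 7.4
tcp_pos: [0.5329, 0.1797, 0.1626]
eef_rot: [-180.0, -0.0, -3.1]
contact_force: [0.6, 0.2, -0.5]
gripper_width: 0.046
gripper_force: 12.0
time_s: 8.2
tcp_pos: [0.5138, 0.3725, 0.1617]
eef_rot: [-180.0, -0.0, -2.9]
contact_force: [0.3, -0.1, -0.5]
gripper_width: 0.0459
gripper_force: 12.0
t 8.2 tcp [0.5138 0.3725 0.1617] [-1.80e+02 -1.00e-02 -2.95e+00] w 0.04590096560791773 F [ 0.34 -0.09 -0.49] g 11.974788020424967
shift cm now-axes [-0.03  0.15 14.17]
turn [-0.   -0.01  0.05] shift in final axes [-0.03  0.15 14.17]
```

```bash
python3 -m crank '[[[0,0,0],[0,0.1,3],1],[[0,0,0],[0,0,4],1],[[0,0,0],[0,0,4],1],[[0,0,0],[0,0,2],1],[[0,0,0],[0,0,1.2],1],[[0,0,0],[0,0,0],1],[[0,0,0],[0,0,0],-0.6],[[0,0,0],[0,0,0],-0.6]]'
python3 -m crank '[[[0,0,0],[0,0,0],-0.6],[[0,0,0],[0,0,0],-0.6],[[0,0,0],[0,0,-1],-0.6],[[0,0,0],[0,0,-4],-0.6],[[0,0,0],[0,0,-4.5],-0.6],[[0,0,0],[0,0,-4.5],-0.6],[[0,0,0],[0,0,-4.5],-1],[[0,0,0],[0,0,0],-1]]'
python3 - <<'E'
from h import *
s=cap('scene');S=pts(s);hs=cv2.cvtColor(s['color'],cv2.COLOR_RGB2HSV)
M=(hs[...,1]>110)&((hs[...,0]<8)|(hs[...,0]>165))&(abs(S[...,0]-.51)<.1)&(abs(S[...,1]-.37)<.08)&(S[...,2]<.06);print(M.sum(),np.median(S[M],0))
b=np.zeros(S.shape[:2],bool);b[215:250,298:328]=1;b&=(S[...,2]>.1)&(S[...,2]<.17)&(s['range_z']>0);print('head scene',S[b].min(0),S[b].max(0))
to([.4893,-.1165,.2],down(-9))
E
```

```text
time_s: 9.0
tcp_pos: [0.5149, 0.3707, 0.0213]
eef_rot: [-179.9, -0.1, -3.0]
contact_force: [-0.4, 0.4, 0.6]
gripper_width: 0.0568
gripper_force: 0.0
time_s: 9.8
tcp_pos: [0.5168, 0.3723, 0.2135]
eef_rot: [-179.5, -0.5, -3.0]
contact_force: [0.6, 0.2, -0.5]
gripper_width: 0.0806
gripper_force: 0.0
35 [0.51989671 0.36945295 0.03018797]
head scene [ 0.47309847 -0.13465793  0.10013113] [ 0.50429071 -0.1029822   0.14729647]
t 9.85 tcp [0.5154 0.3714 0.2098] [-179.63   -0.3    -3.02] w 0.08417087551297092 F [ 0.51 -0.33 -2.15] g 0.0
shift cm now-axes [-4.000e-02  4.886e+01  6.600e-01]
turn [-0.38 -0.28  5.98] shift in final axes [ 5.06 48.6   0.98]
```

```bash
python3 -m crank '[[[0,0,6],[0,0,0],-1],[[0,0,0],[0.3,2.8,0],-1],[[0,0,0],[0.32,3.04,0],-1],[[0,0,0],[0.32,3.04,0],-1],[[0,0,0],[0.32,3.04,0],-1],[[0,0,0],[0.32,3.04,0],-1],[[0,0,0],[0.32,3.04,0],-1],[[0,0,0],[0.32,3.04,0],-1]]'
python3 -m crank '[[[0,0,0],[0.32,3.04,0],-1],[[0,0,0],[0.32,3.04,0],-1],[[0,0,0],[0.32,3.04,0],-1],[[0,0,0],[0.32,3.04,0],-1],[[0,0,0],[0.32,3.04,0],-1],[[0,0,0],[0.32,3.04,0],-1],[[0,0,0],[0.32,3.04,0],-1],[[0,0,0],[0.32,3.04,0],-1]]'
python3 -m crank '[[[0,0,0],[0.3,3.2,0],-1],[[0,0,0],[0,0,0],-1],[[0,0,0],[0,0,0],-1]]'
python3 - <<'E'
from h import *
to([.4893,-.1165,.095],down(-9))
s=cap('scene');S=pts(s);t=r.get_state();L=down(t['eef_rot'][2]).inv().apply((S-t['tcp_pos']).reshape(-1,3)).reshape(S.shape)
b=(S[...,2]>.104)&(S[...,2]<.14)&(abs(S[...,0]-.489)<.03)&(abs(S[...,1]+.1165)<.03)
print('head in tool axes',np.percentile(L[b],[3,97],axis=0).round(4))
f=(abs(L[...,2]+.02)<.015)&(abs(L[...,1])<.07)&(abs(L[...,0])<.03)
for sg in(-1,1):
  q=L[f&(L[...,1]*sg>0)]
  if len(q):print('finger',sg,len(q),np.percentile(q,[3,97],axis=0).round(4).tolist())
save(s,'g.png',(250,150,380,260),5)
E
```

```text
time_s: 10.65
tcp_pos: [0.5021, 0.1572, 0.2041]
eef_rot: [180.0, 0.1, -9.0]
contact_force: [-0.0, -0.5, -0.1]
gripper_width: 0.0881
gripper_force: 0.0
time_s: 11.45
tcp_pos: [0.4891, -0.0867, 0.2042]
eef_rot: [180.0, 0.1, -9.0]
contact_force: [0.5, 0.1, 0.1]
gripper_width: 0.0877
gripper_force: 0.0
time_s: 11.75
tcp_pos: [0.4872, -0.1182, 0.2041]
eef_rot: [180.0, 0.1, -9.2]
contact_force: [-1.0, -0.1, 0.3]
gripper_width: 0.0874
gripper_force: 0.0
t 11.75 tcp [ 0.4872 -0.1182  0.2041] [ 1.80e+02  6.00e-02 -9.15e+00] w 0.0873973444914179 F [-1.03 -0.13  0.25] g 0.0
shift cm now-axes [ 0.19 -0.2  10.91]
turn [ 0.    0.06 -0.15] shift in final axes [ 0.18 -0.2  10.91]
head in tool axes [[-0.013  -0.0108  0.065 ]
 [ 0.0131  0.0153  0.099 ]]
finger -1 129 [[-0.0109, -0.0569, -0.0344], [0.01, -0.0415, -0.006]]
finger 1 127 [[-0.0114, 0.0461, -0.0339], [0.0112, 0.0634, -0.0063]]
```

View pics/g.png

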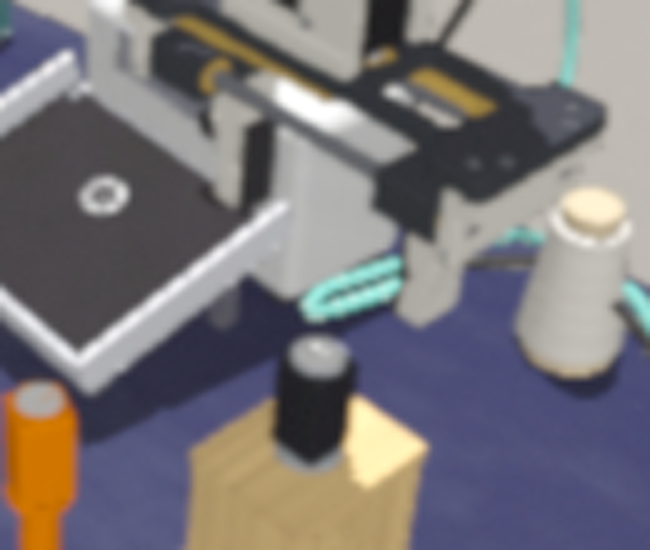

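The black gauge head, crop (313,400), is centred below the fingers. I'll descend and grip.

```bash
python3 -m crank '[[[0,0,0],[0.05,0,3],-1],[[0,0,0],[0,0,3],-1],[[0,0,0],[0,0,3],-1],[[0,0,0],[0,0,1.2],-1],[[0,0,0],[0,0,0.7],-1],[[0,0,0],[0,0,0],-1]]'
python3 -m crank '[[[0,0,0],[0,0,0],1],[[0,0,0],[0,0,0],1],[[0,0,0],[0,0,0],1],[[0,0,0],[0,0,0],1],[[0,0,0],[0,0,0],1],[[0,0,0],[0,0,0],1],[[0,0,0],[0,0,0],1],[[0,0,0],[0,0,0],1]]' 35
python3 -m crank '[[[0,0,0],[0,0,0],1],[[0,0,0],[0,0,0],1],[[0,0,0],[0,0,0],1]]'
```

```text
time_s: 12.4
tcp_pos: [0.4885, -0.1172, 0.0955]
eef_rot: [180.0, 0.0, -9.0]
contact_force: [-0.0, 0.1, 0.5]
gripper_width: 0.0876
gripper_force: 0.0
time_s: 13.2
tcp_pos: [0.4884, -0.1177, 0.0955]
eef_rot: [180.0, 0.0, -9.0]
contact_force: [0.0, 0.7, 0.5]
gripper_width: 0.0291
gripper_force: 0.0
time_s: 13.5
tcp_pos: [0.4884, -0.1176, 0.0955]
eef_rot: [180.0, 0.0, -9.0]
contact_force: [0.7, -0.1, -0.3]
gripper_width: 0.028
gripper_force: 35.0
```

```bash
python3 -m crank '[[[0,0,0],[0,0,-1],1],[[0,0,0],[0,0,-2],1],[[0,0,0],[0,0,-3],1],[[0,0,0],[0,0,-3],1],[[0,0,0],[0,0,-3],1],[[0,0,0],[0,0,-2],1],[[0,0,0],[0,0,0],1]]'
cat >> h.py <<'E'
y,a=np.radians(-12),np.radians(15)
ux=np.array([np.cos(a)*np.cos(y),np.cos(a)*np.sin(y),np.sin(a)]);nn=np.array([-np.sin(a)*np.cos(y),-np.sin(a)*np.sin(y),np.cos(a)])
RT=Ro.from_matrix(np.c_[ux,np.cross(-nn,ux),-nn])
E
python3 - <<'E'
from h import *
print(RT.as_euler('xyz',degrees=True))
to(np.array([.612,.107,.0547])+nn*(.0785+.04),RT)
E
```

```text
time_s: 14.2
tcp_pos: [0.4899, -0.1177, 0.2393]
eef_rot: [-179.9, -0.3, -9.0]
contact_force: [0.1, 0.4, -2.2]
gripper_width: 0.0278
gripper_force: 35.0
[180. -15. -12.]
t 14.2 tcp [ 0.4899 -0.1177  0.2393] [-179.94   -0.33   -9.02] w 0.02775134472768001 F [ 0.09  0.38 -2.16] g 34.999505281448364
shift cm now-axes [  5.43 -24.26   7.07]
turn [-0.46 14.67  2.95] shift in final axes [  2.25 -24.52   7.86]
```

```bash
python3 -m crank '[[[-0.2,5,1],[0,0,0],1],[[-0.2,5,1],[0,0,0],1],[[0,4.7,1],[0,0,0],1],[[0,0,0],[0.2,-2,0],1],[[0,0,0],[0.25,-3,0],1],[[0,0,0],[0.3,-3,0],1],[[0,0,0],[0.3,-3,0],1],[[0,0,0],[0.3,-3,0],1]]'
python3 -m crank '[[[0,0,0],[0.3,-3,0],1],[[0,0,0],[0.3,-3,0],1],[[0,0,0],[0.2,-2.5,0],1],[[0,0,0],[0.1,-2,0],1],[[0,0,0],[0,0,2],1],[[0,0,0],[0,0,3],1],[[0,0,0],[0,0,1.8],1],[[0,0,0],[0,0,0],1]]'
python3 -m crank '[[[0,0,0],[0,0,0],1]]'
python3 - <<'E'
from h import *
to(np.array([.612,.107,.0547])+nn*(.0785+.04),RT)
s=cap('scene');S=pts(s);save(s,'p.png',(215,110,335,220),5)
t=r.get_state();R=Ro.from_euler('xyz',t['eef_rot'],degrees=True);L=R.inv().apply((S-t['tcp_pos']).reshape(-1,3)).reshape(S.shape)
m=(abs(L[...,0])<.03)&(abs(L[...,1])<.03)&(s['range_z']>0)
for lo in np.arange(.01,.09,.01):
    w=L[m&(L[...,2]>=lo)&(L[...,2]<lo+.01)]
    if len(w):print(round(lo,3),len(w),np.percentile(w,[5,95],axis=0).round(4).tolist())
E
```

```text
time_s: 15.0
tcp_pos: [0.5298, 0.0174, 0.2384]
eef_rot: [180.0, -14.6, -12.0]
contact_force: [1.3, -0.3, -1.6]
gripper_width: 0.0277
gripper_force: 35.0
time_s: 15.8
tcp_pos: [0.576, 0.1124, 0.1721]
eef_rot: [179.7, -14.4, -12.0]
contact_force: [-0.9, -0.7, -1.8]
gripper_width: 0.0277
gripper_force: 35.0
time_s: 15.9
tcp_pos: [0.5775, 0.1135, 0.1755]
eef_rot: [179.9, -14.7, -12.0]
contact_force: [-0.3, 1.0, -2.1]
gripper_width: 0.0281
gripper_force: 35.0
t 15.9 tcp [0.5775 0.1135 0.1755] [179.93 -14.68 -12.04] w 0.028130637362392397 F [-0.27  1.03 -2.12] g 34.99939441680908
shift cm now-axes [ 0.27 -0.08  0.72]
turn [ 0.08  0.32 -0.04] shift in final axes [ 0.26 -0.08  0.72]
0.01 7 [[-0.0074, 0.0062, 0.0104], [0.0036, 0.0151, 0.0195]]
0.02 18 [[-0.0075, 0.0006, 0.0213], [0.0053, 0.0108, 0.0289]]
0.03 24 [[-0.0078, 0.001, 0.0306], [0.0074, 0.0122, 0.0397]]
0.04 21 [[-0.0073, 0.0002, 0.0417], [0.0078, 0.0122, 0.0491]]
0.05 16 [[-0.0084, -0.0005, 0.0505], [0.0052, 0.0125, 0.059]]
0.06 8 [[-0.0059, 0.0041, 0.0621], [0.0033, 0.0096, 0.0679]]
0.07 3 [[-0.0001, 0.0009, 0.0728], [0.0015, 0.0057, 0.0775]]
```

View pics/p.png

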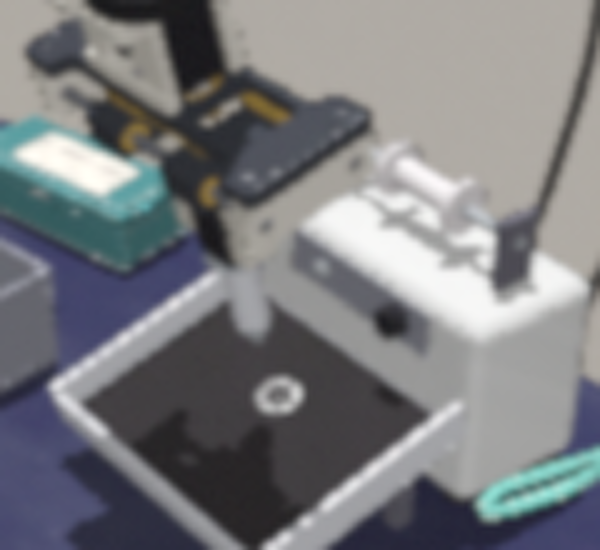

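The barrel hangs on the tool axis with its tip at crop (258,340), above the ring at (280,396). I'll cross-check the ring from this view, then approach.

```bash
python3 -m crank '[[[0,0.3,0],[0.25,-0.15,1],1],[[0,0,0],[0,0,2],1],[[0,0,0],[0,0,0.8],1],[[0,0,0],[0,0,0],1],[[0,0,0],[0,0,0],1],[[0,0,0],[0,0,0],1]]'
python3 - <<'E'
from h import *
k=load('scene')
g=k['color'][181:198,262:281].min(2).astype(int);m=g>95;v,u=np.nonzero(m);print(len(u),u.min()+262,u.max()+262,v.min()+181,v.max()+181)
print('ring scene',ray(k,262+(u.min()+u.max())/2,181+(v.min()+v.max())/2,.0547))
to(np.array([.612,.107,.0547])+nn*.0785,RT)
s=cap('scene');save(s,'q.png',(225,140,325,220),7)
E
```

```text
time_s: 16.55
tcp_pos: [0.5903, 0.1131, 0.1403]
eef_rot: [-180.0, -15.1, -12.0]
contact_force: [0.1, -0.8, -2.0]
gripper_width: 0.0278
gripper_force: 35.0
70 265 275 185 192
ring scene [0.61466794 0.10822881 0.0547    ]
t 16.55 tcp [0.5903 0.1131 0.1403] [-179.96  -15.07  -12.04] w 0.027767839316287405 F [ 0.11 -0.81 -1.99] g 34.99937832355499
shift cm now-axes [-0.05  0.14  1.  ]
turn [-0.03 -0.07 -0.04] shift in final axes [-0.05  0.14  1.  ]
```

View pics/q.png

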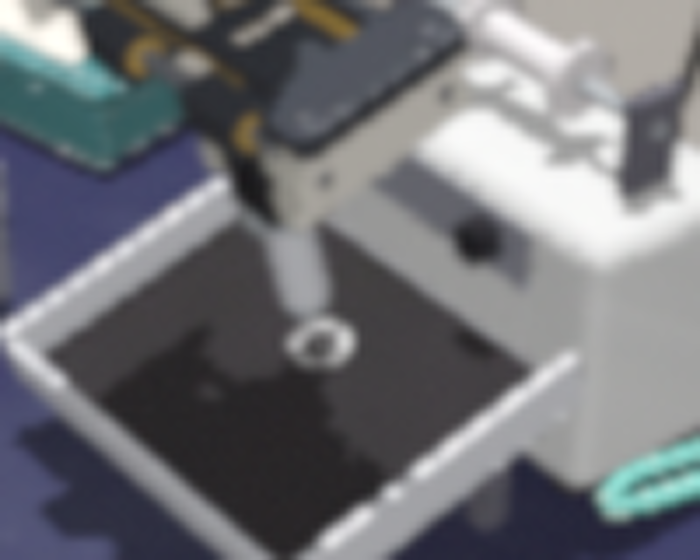

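The barrel end at crop (305,312) extrapolates along the tool axis to within about 2 mm of the ring centre at (320,342). I'll press down in small steps.

```bash
python3 -m crank '[[[0,0,0],[0.05,0.05,0.4],1],[[0,0,0],[0,0,0.3],1],[[0,0,0],[0,0,0],1],[[0,0,0],[0,0,0],1]]'
python3 -m crank '[[[0,0,0],[0,0,0.2],1],[[0,0,0],[0,0,0],1],[[0,0,0],[0,0,0],1]]'
python3 -m crank '[[[0,0,0],[0,0,0.2],1],[[0,0,0],[0,0,0],1],[[0,0,0],[0,0,0],1]]'
python3 -m crank '[[[0,0,0],[0,0,0.2],1],[[0,0,0],[0,0,0],1],[[0,0,0],[0,0,0],1]]'
```

```text
time_s: 17.0
tcp_pos: [0.592, 0.1116, 0.1326]
eef_rot: [180.0, -15.0, -12.0]
contact_force: [0.4, 0.2, -3.0]
gripper_width: 0.0277
gripper_force: 35.0
time_s: 17.3
tcp_pos: [0.5926, 0.1117, 0.1308]
eef_rot: [180.0, -15.0, -12.0]
contact_force: [0.4, -0.9, -1.6]
gripper_width: 0.0278
gripper_force: 35.0
time_s: 17.6
tcp_pos: [0.5932, 0.1116, 0.129]
eef_rot: [180.0, -15.0, -12.0]
contact_force: [0.5, 0.6, 0.2]
gripper_width: 0.0276
gripper_force: 35.0
time_s: 17.9
tcp_pos: [0.5937, 0.1115, 0.1271]
eef_rot: [180.0, -15.0, -12.0]
contact_force: [0.3, -0.3, 1.4]
gripper_width: 0.0279
gripper_force: 35.0
```

```bash
python3 -m crank '[[[0,0,0],[0,0,0.08],1],[[0,0,0],[0,0,0],1],[[0,0,0],[0,0,0],1]]'; for i in 1 2 3 4 5; do python3 -m crank '[[[0,0,0],[0,0,0],1]]' | grep -E 'contact|tcp'; done
python3 - <<'E'
from h import *
to(np.array([.613,.1075,.0547])+nn*.0735,RT)
f=[r.get_state()['contact_force']@nn]
for i in range(8): s=cap('scene');f.append(r.get_state()['contact_force']@nn)
print(np.mean(f),np.std(f)); save(s,'f.png',(225,140,325,220),7)
E
```

```text
time_s: 18.2
tcp_pos: [0.5939, 0.1115, 0.1263]
eef_rot: [180.0, -15.0, -12.0]
contact_force: [-0.6, 0.8, 2.3]
gripper_width: 0.0278
gripper_force: 35.0
tcp_pos: [0.5939, 0.1115, 0.1263]
contact_force: [-1.2, -0.4, 2.1]
tcp_pos: [0.5939, 0.1115, 0.1263]
contact_force: [-0.9, -0.2, 1.2]
tcp_pos: [0.5939, 0.1115, 0.1263]
contact_force: [-1.0, 0.5, 2.2]
tcp_pos: [0.5939, 0.1114, 0.1263]
contact_force: [-1.9, -0.0, 0.9]
tcp_pos: [0.5938, 0.1114, 0.1262]
contact_force: [-0.9, 0.0, 2.0]
t 18.7 tcp [0.5938 0.1114 0.1262] [180.   -15.01 -12.04] w 0.027786717598880063 F [-0.89  0.01  1.99] g 34.99944448471069
shift cm now-axes [ 0.04 -0.01  0.07]
turn [ 0.01 -0.01 -0.04] shift in final axes [ 0.04 -0.01  0.07]
1.9822252850471287 0.33544350780814675
```

View pics/f.png

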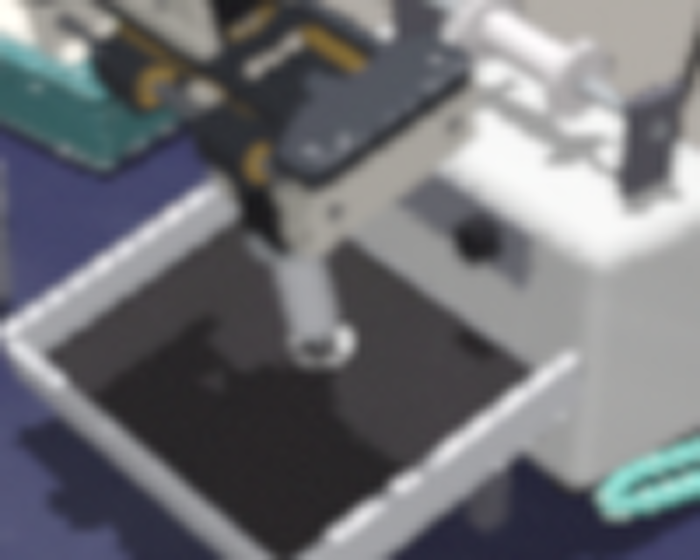

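The barrel end at crop (316,335) stands over the ring centre at (320,342). The spring force is about 3.9 N, so the tip is about half-way in. Handing in.

```bash
python3 -c "
from plant import r
print(r.close_job())"
```

```text
the job is handed in; nothing more can be done
None
```

I handed the job in with the red spool in the tote and the gauge held square on the ring mark, its tip about 5 mm in at roughly 4 N and within about 2 mm of the dot, all by my own readings because the hand-in gave no verdict.

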